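# Turn the meter plate round on its pins

## Robot

A 6-joint arm with a two-finger parallel gripper is mounted at the origin on the work surface. World frame = base frame: x ahead of the robot, y to its left, z up, the work surface at z = 0. Lengths are in m, angles in rad, forces in N, time in s.
With the tool pointing down it reaches from about 0.35 to 1 m from the base axis. Payload 7.1 kg.
Tool frame: the origin (TCP) lies at the very end of the fingers, on their centre line; the grasp point (between the pads) lies 19 mm behind it; z points along the fingers, y is the line along which they close (so a half turn about z gives the same grasp; the last joint's range is limited). The gripper opens to 85 mm and grips with 20 to 120 N. Pads are 22 mm wide; open, the fingers measure 114 mm over their backs; the gripper's body (76 mm by 85 mm) begins 54 mm behind the grasp point. The pads swing forward as they close: fully open they stand 13 mm farther back than shut.
Start: joints at [-1.322, 0.423, 1.63, -0, 1.089, -0.019], TCP at [0.165, -0.603, 0.207] pointing down, gripper open.
Joint ranges: [-3, 3], [-0.9, 2.11], [0.09, 2.58], [-1.31, 4.45], [0.11, 2.69], [-2.54, 2.54]. Speed limits (rad/s): [2.39, 2.39, 3.01, 3.14, 3.14, 3.14].

## Interface

Orientations are given as [roll, pitch, yaw] about the fixed x, y, z axes, in that order (R = Rz(yaw) Ry(pitch) Rx(roll)).
In Python, from workcell import manip, eyes, workorder gives the robot as it stands.
- The arm moves only by the tool send_rows, never from a script. Its argument "increments" is one flat list of numbers, 5 for each row, row after row: the shift along the tool's x, y, z in cm, then the turn about the tool's z in degrees, then the finger opening in cm, from 0 to 8.54. In form: [tx, ty, tz, yaw, jaw, tx, ty, tz, yaw, jaw, ...]. A call has 1 to 12 rows; each row shifts and turns the commanded pose from where the row before left it, along the tool's axes as they then stand; what a row does not reach is not made up. A row lasts 1/12 s, in which the tool goes at most 41.7 mm and 7.16 degrees, less where a joint would pass 70% of its speed; a pose out of reach is approached as far as the arm can. A call is refused whole if a number of a shift passes 4.17 or a number of a turn 7.16, either way. A call with a gripper value outside its range is refused whole. The fingers move at their own pace and stop on an object; "newtons" is the grip in N (left out, the last holds). Time passes only in rows, so rows that do not move let the fingers close. It gives the time, the measured TCP pose, the force, the opening and the grip force at its end, in the units of the state.
- manip.get_state(): the state, without advancing time (a new reading comes with each control period).
- eyes.capture(name): name is "scene" or "top" or "wrist"; returns (picture, depth): 400x640x3 uint8, red, green, blue; 400x640 float32, m along the optical axis (not along the pixel's ray), 0 where there is no reading.
- eyes.camera_model(name): a dict with "fovy" (degrees; the focal length in pixels is half the picture's height over the tangent of half this angle, whatever the lens; pixels are square), "cx", "cy" (the principal point, pixels), "extrinsics" (4x4, takes a point from camera to world coordinates). Camera axes: x right, y down, z forward; pixel columns grow to the right and rows downward; lengths in m; the calibration is good to about 2 mm. A picture is of the moment at which its call begins: read the wrist's pose just before it. camera_model takes no time and is no camera call; for the wrist camera it gives the pose at the moment of the call.
- workorder.sign_off(): hands the job in; it is judged then, once.
The state is a dict: "time_s": time; "q": joint angles; "dq": joint speeds; "tau": joint torques, N m; "position": TCP position; "tcp_rot": TCP orientation; "force": force on the tool from outside, world axes, zero at the start; "torque": the same for the moment, N m; "width": finger opening in m; "gripper_force": force on a finger pad.
Only numpy, scipy, OpenCV 4.12 (cv2) and the standard library are available. Lean on these libraries where they do the work, as an engineer would, in place of code of your own. Each camera call takes 0.05 s, during which the arm holds its last target. There are 200 camera calls.

## Task

On the electricity-meter test bench, the upright plate with the round meter socket is mounted back to front. Lift it off its two locating pins, turn it round so that the round socket faces the row of brass terminals along the front (robot side) of its base, and lower it, without dropping it, fully home onto the same two pins. Leave the other, shorter plate where it is.

Things in the scene. Friction and masses are not known exactly. Their poses are not given: they have to be found in the camera images.
- meter_plate: Loose upright plate, 0.4 kg. Foot 54(x) x 240(y) x 16 mm, 30 mm square through holes at y=+95 and -75; white panel 10 thick, 110 wide, z 16-110; black 26 mm square grip block on top at x=y=0, z 110-150, grip across either pair of faces. -x face: round grey socket 82 across, 16 proud; +x face: steel rail. Origin: centre of foot's underside, z up. Starts on pin_base turned 180 deg, 20 mm off to base +y.
- socket (a point): Centre of the front of the meter plate's round socket, at (-21, 0, 62) mm in the plate's frame. When the plate is seated the wanted way, the socket looks along the base's -x, the plate's x, y, z axes lie along the base's, and the plate's origin is 20 mm straight above the base's origin (so the off-centre holes need a 20 mm shift along y with the half turn).
- pin_base: Fixed grey slab 130(x) x 280(y) x 20 mm under the meter plate, with a black strip of brass terminals along its front (-x, robot side) at x=-50, 38 mm high. Two tapered dark steel pins on top at x=0, y=+95 and -75: 24 mm across at the slab, 6 at the tip, tips 56 mm above the desk. Origin: centre of the slab's underside, z up. On the robot's left or right, yaw within 0.3 rad.
- spare_plate: The other plate (loose, to be left), 120 mm high, on a second, like base on the robot's other side: same foot and black grip block, but a shorter white panel with a grey rectangular box on each face and no round socket. Origin: centre of its foot's underside, z up.
There are look-alikes about, which are no part of the job. What is shaped like the meter_plate but brown or pink is not meant.

How it is judged:
By the outcome, as a careful person would: the job done as asked, in the order asked, and still so for the second after the job is handed in, with the robot touching nothing.
It also fails if it takes over 43 s, if anything falls off the work surface, if the arm or the gripper's body presses on something with over 40 N, if the wrist force passes 120 N, or if a joint passes its speed limit or range.

## Working session

There is one attempt and no reset: what is moved stays moved. The work goes in short steps, Python scripts to look and compute and a tool call to move; the robot and the scene stay as the last step left them, time stands still between calls to the robot, and variables do not carry over. Pictures are saved under pics/ and viewed, at most 10 in all, crops included, and the job is handed in when it is done.

Besides the shell and the picture viewer there is one more tool, called by a JSON object that holds its "api" and its "payload". send_rows: Moves the arm, as the interface text tells. Its arguments: {"type":"object","properties":{"increments":{"type":"array","items":{"type":"number"}},"newtons":{"type":"number"}},"required":["increments"]}

```bash
mkdir -p pics; cat > h.py <<'E'
from workcell import manip, eyes, workorder
import numpy as np, cv2
def cam(n):
    m=eyes.camera_model(n); p,d=eyes.capture(n); return m,p,d
def pts(m,d):
    f=200/np.tan(np.radians(m['fovy'])/2); v,u=np.mgrid[0:400,0:640]
    P=np.stack([(u-m['cx'])*d/f,(v-m['cy'])*d/f,d],-1); E=np.array(m['extrinsics'])
    return P@E[:3,:3].T+E[:3,3]
def save(n,p): cv2.imwrite('pics/'+n+'.png',p[:,:,::-1])
E
python3 - <<'E'
from h import *
ims=[]
for n in ['scene','top']:
    m,p,d=cam(n); ims.append(p); np.savez(n,p=p,d=d,X=pts(m,d)); print(n,m['fovy'],m['cx'],m['cy'],np.round(m['extrinsics'],3).tolist(),(d>0).mean())
    save(n,p)
s=manip.get_state();print(s)
E
```

```text
scene 52.00782410940731 316.01546739085995 196.6947571562171 [[0.524, 0.684, -0.508, 0.975], [0.852, -0.43, 0.3, -0.164], [-0.014, -0.59, -0.807, 0.897], [0.0, 0.0, 0.0, 1.0]] 0.99598046875
top 47.18602315902837 312.2037775045978 197.5773563910681 [[0.011, -0.998, 0.062, 0.36], [-1.0, -0.011, 0.005, 0.114], [-0.005, -0.062, -0.998, 1.52], [0.0, 0.0, 0.0, 1.0]] 0.99613671875
{'time_s': 0.1, 'q': array([-1.32202247e+00,  4.23751153e-01,  1.63062867e+00,  3.75748057e-06,
        1.08863946e+00, -1.90064158e-02]), 'dq': array([ 0.00081979, -0.00109978, -0.00209871, -0.00094203, -0.00043998,
        0.00168343]), 'tau': array([-3.57380177e-04, -5.58425653e+01, -2.82444370e+01, -1.10906351e-04,
        2.97867038e-03,  1.38818535e-05]), 'position': array([ 0.16525632, -0.60218659,  0.20592582]), 'tcp_rot': array([-3.14016635e+00, -3.04394879e-05,  2.67778511e-01]), 'force': array([-0.16135078, -0.45397826, -0.30292819]), 'torque': array([-0.04535557, -0.02692508,  0.03163114]), 'gripper_force': 0.0, 'width': 0.08484161881583724}
```

View pics/scene.png

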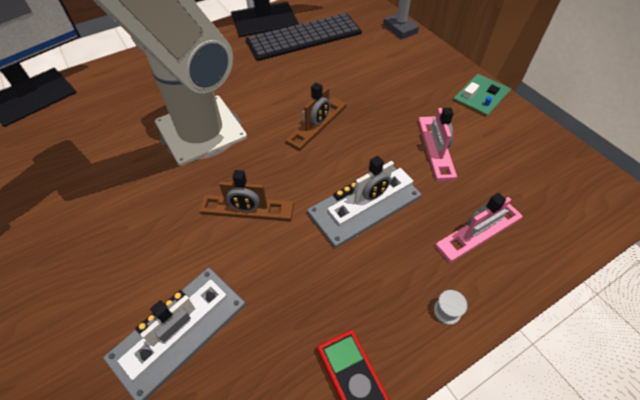

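View pics/top.png

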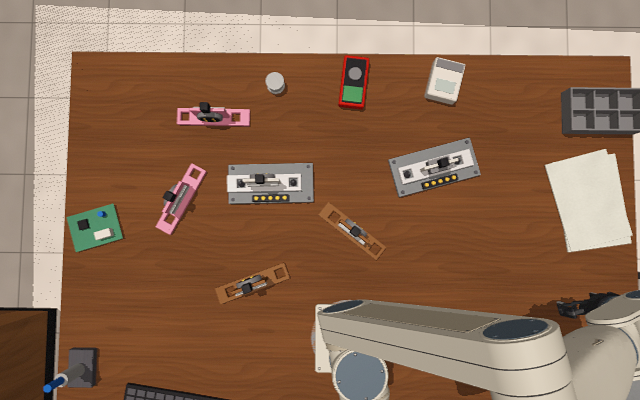

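Candidates for the meter plate in the scene picture are:
- White plate with a round socket at (375,185), top (265,182).
- White spare with a rectangular box at (165,320), top (443,162).
- Brown look-alikes at (240,195) and (318,110).
- Pink look-alikes at (440,140) and (490,215).

I choose the white one at scene (375,185), on the robot's left. Its socket faces away from the terminals. Next I'll measure it and check it in a close crop.

```bash
cat > m.py <<'E'
from h import *
def block(p,X,c,r=0.16):
    # black grip block: dark, high, near c
    k=(p.max(-1)<60)&(np.hypot(X[...,0]-c[0],X[...,1]-c[1])<r)&(X[...,2]>.135)
    return k
for n,(u,v) in {'top':(260,181),'scene':(375,180)}.items():
    z=np.load(n+'.npz');p,X=z['p'],z['X']
    c=X[v,u]; print(n,'near',c.round(3))
    k=block(p,X,c); q=X[k]; zt=np.percentile(q[:,2],90); t=q[q[:,2]>zt-.006]
    R=cv2.minAreaRect((t[:,:2]*1000).astype(np.float32)); print('block top z',zt.round(4),len(t),'rect',np.round(R[0],1),np.round(R[1],1),R[2])
    near=np.hypot(X[...,0]-c[0],X[...,1]-c[1])<.2
    for nm,lo,hi,cm in [('slab',.012,.028,(p.max(-1)<175)&(np.ptp(p.astype(int),-1)<30)),('foot',.03,.042,(p.min(-1)>150)),('white',.1,.14,(p.min(-1)>120))]:
        k=near&(X[...,2]>lo)&(X[...,2]<hi)&cm
        k=cv2.morphologyEx(k.astype(np.uint8),cv2.MORPH_OPEN,np.ones((2,2)))>0
        q=X[k]; 
        if len(q)<5: print(nm,len(q)); continue
        R=cv2.minAreaRect((q[:,:2]*1000).astype(np.float32)); print(nm,len(q),'z',np.median(q[:,2]).round(4),np.round(R[0],1),np.round(R[1],1),round(R[2],2))
z=np.load('scene.npz')['p'];save('crop',cv2.resize(z[130:260,290:440],None,fx=4,fy=4,interpolation=cv2.INTER_CUBIC))
E
python3 m.py
```

```text
top near [0.492 0.277 0.168]
block top z 0.1714 44 rect [499.4 280.3] [21.6 24.2] 1.0455453395843506
slab 1827 z 0.0189 [460.8 255.3] [206.3 277.7] 1.16
foot 523 z 0.0337 [498.1 277.3] [ 53.  235.6] 1.67
white 80 z 0.1263 [459.  213.1] [271.3  65.5] 58.63
scene near [0.519 0.271 0.12 ]
block top z 0.1711 89 rect [505.6 280. ] [24.7 23.1] 1.9375609159469604
slab 2306 z 0.0203 [647.9  68.7] [258.  761.5] 35.83
foot 845 z 0.0359 [670.8  73.4] [182.3 751. ] 38.36
white 198 z 0.1226 [674.1 104.1] [ 75.3 803.7] 42.94
```

View pics/crop.png

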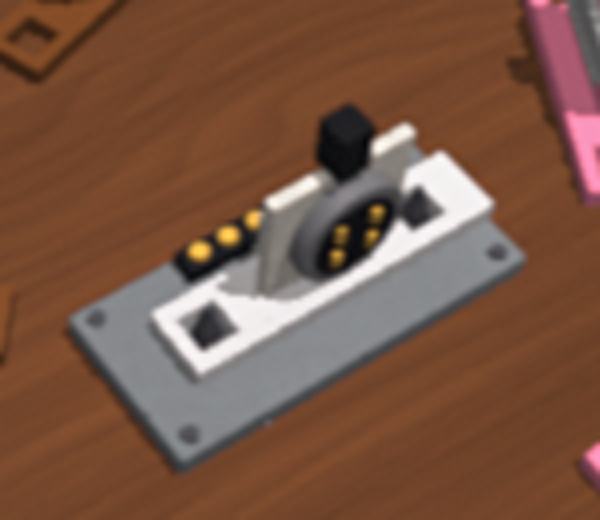

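The crop shows the white panel with the round socket on the far side, and the terminals on the robot side behind the panel. That confirms the choice. The block centre is about (0.502, 0.280) with its top at z 0.171, where the text gives 0.170, and the yaw is about 0.02 rad. Moving over.

{"api": "send_rows", "payload": {"increments": [2,-2,-4,7.1,8.5,2,-3,-4,7.1,8.5,2.5,-3,0,0,8.5,2.5,-3,0,0,8.5,2,-3.5,0,0,8.5,2,-3.5,0,0,8.5,2,-3.5,0,0,8.5,2,-3.5,0,0,8.5,2,-3.5,0,0,8.5,2,-3.5,0,0,8.5,2,-3.5,0,0,8.5,2,-3.5,0,0,8.5]}}

```text
time_s: 1.1
position: [0.3927, -0.2106, 0.2715]
tcp_rot: [-3.142, 0.0, 0.02]
force: [0.4, 0.6, -0.5]
width: 0.0849
gripper_force: 0.0
```

```bash
python3 -c "
from h import *
s=manip.get_state();print(s['time_s'],s['position'],s['tcp_rot'],s['q']);m=eyes.camera_model('wrist');print(m['fovy'],np.round(m['extrinsics'],3).tolist())"
```

```text
1.1 [ 0.39272743 -0.21055445  0.27153676] [-3.14153837e+00  6.02557680e-05  1.96475634e-02] [-5.18854714e-01  7.09230831e-02  1.94034489e+00  1.73511337e-05
  1.13040425e+00  1.03228665e+00]
61.269434168825974 [[0.02, -0.947, -0.322, 0.477], [-1.0, -0.019, -0.007, -0.208], [0.001, 0.322, -0.947, 0.438], [0.0, 0.0, 0.0, 1.0]]
```

{"api": "send_rows", "payload": {"increments": [0.9,-4.1,0,0,8.5,0.9,-4.1,0,0,8.5,0.9,-4.1,0,0,8.5,0.9,-4.1,0,0,8.5,0.9,-4.1,0,0,8.5,0.9,-4.1,0,0,8.5,0.9,-4.1,0,0,8.5,0.9,-4.1,0,0,8.5,0.9,-4.1,0,0,8.5,0.9,-4.1,0,0,8.5,0.9,-4.1,0,0,8.5,0.9,-3.0,0,0,8.5]}}

```text
time_s: 2.1
position: [0.4899, 0.2704, 0.2713]
tcp_rot: [-3.141, 0.0, 0.021]
force: [0.5, -0.5, 0.6]
width: 0.0851
gripper_force: 0.0
```

{"api": "send_rows", "payload": {"increments": [0,0,0,0,8.5,0,0,0,0,8.5]}}

```text
time_s: 2.27
position: [0.4898, 0.2686, 0.2708]
tcp_rot: [3.141, 0.001, 0.023]
force: [0.3, -0.1, 0.0]
width: 0.0849
gripper_force: 0.0
```

```bash
cat > w.py <<'E'
from h import *
import sys
s=manip.get_state();m,p,d=cam('wrist');X=pts(m,d);np.savez(sys.argv[1],p=p,d=d,X=X);save(sys.argv[1],p)
print(s['time_s'],s['position'],s['tcp_rot'],s['q'].round(2))
E
python3 w.py w1
```

```text
2.2667 [0.48981933 0.26857253 0.27082708] [3.14092842e+00 1.10887237e-03 2.27306024e-02] [ 0.48  0.26  1.72 -0.    1.17  2.03]
```

View pics/w1.png

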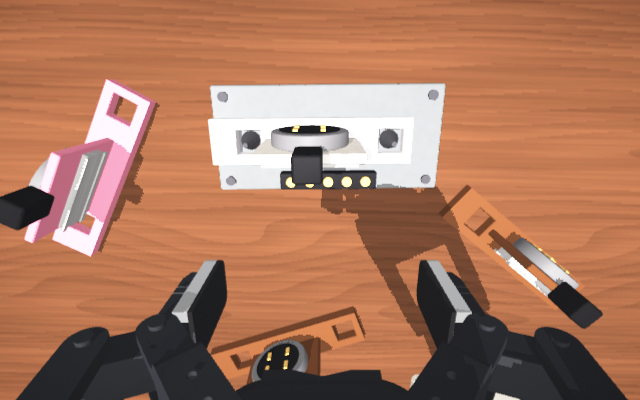

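The wrist view shows the slab with corners near (211,86), (444,84), (436,188) and (221,189). The pins are at (250,140) and (388,138), and the grip block is at (307,165).

```bash
cat > m2.py <<'E'
from h import *
z=np.load('w1.npz');p,X=z['p'],z['X'];hsv=cv2.cvtColor(p,cv2.COLOR_RGB2HSV)
v,u=np.mgrid[0:400,0:640];box=(u>195)&(u<455)&(v>70)&(v<200)
def rect(nm,k,plane=None):
    k=cv2.morphologyEx((k&box).astype(np.uint8),cv2.MORPH_OPEN,np.ones((2,2)))
    n,l,st,_=cv2.connectedComponentsWithStats(k);i=1+np.argmax(st[1:,4]);q=X[l==i]
    R=cv2.minAreaRect((q[:,:2]*1000).astype(np.float32));print(nm,len(q),'z',np.median(q[:,2]).round(4),np.round(R[0],1),np.round(R[1],1),round(R[2],2))
grey=hsv[...,1]<60; Z=X[...,2]
rect('slab',grey&(Z>.012)&(Z<.028))
rect('foot',(Z>.030)&(Z<.042)&(p.min(-1)>150))
rect('block',(Z>.164)&(p.max(-1)<70))
dark=(p.max(-1)<90)
for c in [(250,140),(388,138)]:
    k=(np.hypot(u-c[0],v-c[1])<14)&(Z>.040)&(Z<.07); q=X[k]; print('pin',len(q), q.mean(0).round(4) if len(q) else '', q[:,2].max().round(4) if len(q) else '', q[q[:,2]>.048].mean(0).round(4))
E
python3 m2.py
```

```text
slab 10806 z 0.0196 [505.7 256.8] [292.7 135.8] 88.63
foot 4318 z 0.0354 [520.6 284.6] [105.4 255.7] 2.76
block 233 z 0.1682 [481.4 283.2] [68.1 32.6] 1.29
pin 111 [0.5019 0.3543 0.0491] 0.0696 [0.5011 0.3545 0.0536]
pin 109 [0.5071 0.1884 0.0485] 0.0565 [0.5065 0.1878 0.0528]
```

```bash
cat > m3.py <<'E'
from h import *
z=np.load('w1.npz');p,X=z['p'],z['X'];hsv=cv2.cvtColor(p,cv2.COLOR_RGB2HSV)
m=eyes.camera_model('wrist');E=np.array(m['extrinsics']);f=200/np.tan(np.radians(m['fovy'])/2)
def cast(uv,h):
    uv=np.atleast_2d(uv).astype(float);r=np.c_[(uv[:,0]-m['cx'])/f,(uv[:,1]-m['cy'])/f,np.ones(len(uv))]@E[:3,:3].T
    return E[:3,3]+r*((h-E[2,3])/r[:,2])[:,None]
def fit(uv,h):
    q=cast(uv,h)[:,:2]
    for _ in range(3):
        vx,vy,x,y=cv2.fitLine(q.astype(np.float32),cv2.DIST_HUBER,0,.001,.001).ravel();e=abs((q-[x,y])@[-vy,vx]);q=q[e<=max(.0015,np.median(e)*2)]
    return vx,vy,x,y,len(q)
g=hsv[...,1]<70; up,dn=85,190
far=[(u,np.argmax(g[70:130,u])+69.5) for u in range(218,438)]
near=[(u,200-np.argmax(g[150:200,u][::-1])-.5) for u in list(range(226,275))+list(range(382,432))]
lef=[(np.argmax(g[v,195:260])+194.5,v) for v in list(range(90,114))+list(range(170,184))]
rig=[(460-np.argmax(g[v,400:460][::-1])-.5,v) for v in range(90,184)]
for n,e in [('far',far),('near',near),('left',lef),('right',rig)]:
    vx,vy,x,y,c=fit(e,.02); yaw=np.arctan(-vx/vy) if n in('far','near') else np.arctan(vy/vx)
    t=(.5038-x)/vx if n in('left','right') else (.257-y)/vy
    print(n,c,'yaw',round(float(yaw),4),'at',round(float(x+vx*t),4),round(float(y+vy*t),4))
# block: dark pixels, top plane .17
Z=X[...,2];v,u=np.mgrid[0:400,0:640];k=(abs(u-307)<22)&(abs(v-165)<25)&(p.max(-1)<75)&(Z>.12)
print('block px',u[k].min(),u[k].max(),v[k].min(),v[k].max())
for vv in (150,160,165,175,181): r=np.where(k[vv])[0]; print(vv,r.min() if len(r) else 0,r.max() if len(r) else 0,[round(Z[vv,307],4)])
for a,zz in ((303,.17),(307,.17)): print(p[144:188:2,a,0])
print('depth z col 307',Z[144:188:2,307].round(3))
# foot ends along a row through foot top z=.036 : left/right edges
w=(p.min(-1)>215)
for vv in (126,132,150,158): print(vv,[ (round(float(cast((a,vv),.036)[0,1]),4)) for a in (np.where(w[vv,195:240])[0][:1]+194.5).tolist()+(400+np.where(w[vv,400:425])[0][-1:]+.5).tolist()])
E
python3 m3.py
```

```text
far 220 yaw 0.0323 at 0.5687 0.257
near 99 yaw 0.0285 at 0.4398 0.257
left 38 yaw 0.0288 at 0.5038 0.3996
right 94 yaw 0.0319 at 0.5038 0.1216
block px 291 324 147 184
150 294 321 [np.float64(0.1501)]
160 291 321 [np.float64(0.1691)]
165 292 321 [np.float64(0.169)]
175 292 322 [np.float64(0.1692)]
181 292 321 [np.float64(0.169)]
[239 155  28  28  30  33  57  79  84  82  79  80  79  79  76  75  75  73
  72  67  53  72]
[242 158  29  27  29  27  55  80  83  81  81  80  78  78  75  75  73  73
  70  66 240 254]
depth z col 307 [0.121 0.122 0.142 0.15  0.158 0.167 0.168 0.169 0.169 0.17  0.17  0.169
 0.169 0.17  0.17  0.169 0.17  0.17  0.17  0.169 0.168 0.037]
126 [0.401, 0.1473]
132 [0.4016, 0.1465]
150 [0.3999, 0.1439]
158 [0.4007, 0.1427]
```

```bash
cat >> m3.py <<'E'
print('BLOCK',cast([(306.8,155.5),(306.8,184.5),(291.5,170),(322,170),(306.8,170)],.1695).round(4).tolist())
print(manip.get_state()['position'],manip.get_state()['tcp_rot'])
E
python3 m3.py | tail -2
```

```text
BLOCK [[0.5149, 0.2804, 0.1695], [0.4904, 0.2802, 0.1695], [0.5026, 0.2928, 0.1695], [0.5031, 0.2678, 0.1695], [0.5029, 0.2803, 0.1695]]
[0.48953623 0.26728835 0.27082668] [3.14054098e+00 1.48556878e-03 2.13492247e-02]
```

Two measurements agree. The base is at (0.5041, 0.2606) with yaw 0.030. The block is at (0.5029, 0.2803), where base +20 mm gives (0.5035, 0.2806). Reaching down now.

{"api": "send_rows", "payload": {"increments": [1.4,-1.3,2,-0.5,8.5,0,0,2,0,8.5,0,0,2,0,8.5,0,0,1,0,8.5,0,0,0,0,8.5,0,0,0,0,8.5]}}

```text
time_s: 2.82
position: [0.5038, 0.2795, 0.2017]
tcp_rot: [3.141, 0.001, 0.028]
force: [0.7, -0.5, 0.2]
width: 0.0849
gripper_force: 0.0
```

{"api": "send_rows", "payload": {"increments": [0,-0.1,2,0,8.5,0,0,2,0,8.5,0,0,1.5,0,8.5,0,0,1,0,8.5,0,0,0,0,8.5,0,0,0,0,8.5]}}

```text
time_s: 3.32
position: [0.5044, 0.2815, 0.1374]
tcp_rot: [-3.141, -0.001, 0.028]
force: [0.5, -0.1, 0.8]
width: 0.0849
gripper_force: 0.0
```

{"api": "send_rows", "payload": {"increments": [0,0,0,0,1.5,0,0,0,0,1.5,0,0,0,0,1.5,0,0,0,0,1.5,0,0,0,0,1.5,0,0,0,0,1.5,0,0,0,0,1.5], "newtons": 60}}

```text
time_s: 3.9
position: [0.5042, 0.2817, 0.1373]
tcp_rot: [-3.141, -0.001, 0.029]
force: [-1.0, -1.7, 7.2]
width: 0.024
gripper_force: 60.0
```

{"api": "send_rows", "payload": {"increments": [0,0,-0.5,0,1.5,0,0,-1,0,1.5,0,0,-1.5,0,1.5,0,0,-2,0,1.5,0,0,-2.5,0,1.5,0,0,-2.5,0,1.5,0,0,-2,0,1.5,0,0,-1.5,0,1.5,0,0,-0.5,0,1.5,0,0,0,0,1.5,0,0,0,0,1.5,0,0,0,0,1.5]}}

```text
time_s: 4.9
position: [0.503, 0.281, 0.2751]
tcp_rot: [3.14, 0.002, 0.029]
force: [-0.6, -1.1, -4.9]
width: 0.0238
gripper_force: 59.6
```

{"api": "send_rows", "payload": {"increments": [0,0,0,-3,1.5,0,0,0,-6,1.5,0,0,0,-6,1.5,0,0,0,-6,1.5,0,0,0,-6,1.5,0,0,0,-6,1.5,0,0,0,-6,1.5,0,0,0,-6,1.5,0,0,0,-6,1.5,0,0,0,-6,1.5,0,0,0,-6,1.5,0,0,0,-6,1.5]}}

```text
time_s: 5.9
position: [0.5031, 0.2811, 0.2749]
tcp_rot: [-3.14, 0.002, 1.238]
force: [0.2, -0.0, -5.7]
width: 0.0237
gripper_force: 59.6
```

{"api": "send_rows", "payload": {"increments": [0,0,0,-6,1.5,0,0,0,-6,1.5,0,0,0,-6,1.5,0,0,0,-6,1.5,0,0,0,-6,1.5,0,0,0,-6,1.5,0,0,0,-6,1.5,0,0,0,-6,1.5,0,0,0,-6,1.5,0,0,0,-6,1.5,0,0,0,-6,1.5,0,0,0,-6,1.5]}}

```text
time_s: 6.9
position: [0.5031, 0.2811, 0.2749]
tcp_rot: [-3.139, -0.001, 2.495]
force: [-0.3, -0.1, -5.1]
width: 0.0237
gripper_force: 59.6
```

{"api": "send_rows", "payload": {"increments": [0,0,0,-6,1.5,0,0,0,-6,1.5,0,0,0,-6,1.5,0,0,0,-6,1.5,0,0,0,-6,1.5,0,0,0,-6,1.5,0,0,0,-3,1.5,0,0,0,0,1.5,0,0,0,0,1.5,0,0,0,0,1.5]}}

```text
time_s: 7.73
position: [0.5035, 0.2813, 0.2758]
tcp_rot: [-3.141, -0.001, -3.115]
force: [-0.3, 1.5, -5.3]
width: 0.0238
gripper_force: 59.6
```

```bash
python3 w.py w2; python3 -c "
from h import *
m,p,d=cam('scene');save('s2',p);print(manip.get_state())"
```

```text
7.7333 [0.5035465  0.28134627 0.27576412] [-3.14095969e+00 -1.30891540e-03 -3.11463492e+00] [ 0.49  0.28  1.67  0.    1.19 -1.11]
{'time_s': 7.8333, 'q': array([ 4.88834998e-01,  2.79785678e-01,  1.67077541e+00,  1.40242109e-05,
        1.19175415e+00, -1.10949837e+00]), 'dq': array([ 0.00086217, -0.00272389, -0.00169057,  0.00089463,  0.0002899 ,
       -0.00496211]), 'tau': array([-1.20399196e-03, -5.14521861e+01, -3.22236049e+01, -2.85355192e-03,
        1.00115591e-02,  1.62869442e-02]), 'position': array([0.50373202, 0.28141476, 0.27617207]), 'tcp_rot': array([-3.14128269e+00, -6.52854317e-04, -3.11406090e+00]), 'force': array([ 0.47160024, -0.71148468, -4.84918717]), 'torque': array([-0.00468562, -0.00830869,  0.01522051]), 'gripper_force': 59.574458599090576, 'width': 0.023933912389362058}
```

View pics/w2.png

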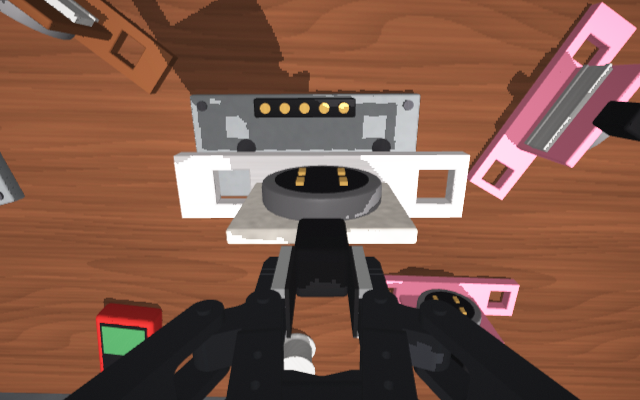

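The plate is held and turned, with the socket now facing the terminals at (305,107). The foot spans (175..468, 155..218), with holes at (233,184) and (436,184). Checking the tilt, yaw and position of the held foot.

```bash
cat > m4.py <<'E'
from h import *
z=np.load('w2.npz');p,X=z['p'],z['X'];m=eyes.camera_model('wrist');v,u=np.mgrid[0:400,0:640];Z=X[...,2]
k=(u>170)&(u<475)&(v>148)&(v<222)&(p.min(-1)>150)&(Z>.13)&(Z<.2)
q=X[k]; h=np.median(q[:,2]);q=q[abs(q[:,2]-h)<.008]
A=np.c_[q[:,:2]-q[:,:2].mean(0),np.ones(len(q))];c,*_=np.linalg.lstsq(A,q[:,2],rcond=None);print('foot top z',h,'slopes',c[:2],len(q))
K=(k&(abs(Z-h)<.01)).astype(np.uint8)
E=np.array(m['extrinsics']);f=200/np.tan(np.radians(m['fovy'])/2)
def cast(uv,h):
    uv=np.atleast_2d(uv).astype(float);r=np.c_[(uv[:,0]-m['cx'])/f,(uv[:,1]-m['cy'])/f,np.ones(len(uv))]@E[:3,:3].T
    return E[:3,3]+r*((h-E[2,3])/r[:,2])[:,None]
w=p.min(-1)>160
far=np.array([(a,np.argmax(K[145:175,a])+144.5) for a in range(182,462)])
q=cast(far,h)[:,:2].astype(np.float32);vx,vy,x,y=cv2.fitLine(q,cv2.DIST_HUBER,0,.001,.001).ravel();print('front edge yaw',np.arctan(-vx/vy),'at y=.28 x',x+vx*(.28-y)/vy,'mid x?',x+vx*(.28-y)/vy+.027)
for vv in (165,180,195,205):
    r=np.where(K[vv])[0]; a=cast([(r.min()-.5,vv),(r.max()+.5,vv)],h); print(vv,a[:,:2].round(4).tolist(),'mid',a[:,:2].mean(0).round(4))
    g=[(r[i]+.5,r[i+1]-.5) for i in np.where(np.diff(r)>12)[0]];print('  gaps y',[cast([(s,vv),(e,vv)],h)[:,1].round(4).tolist() for s,e in g])
E
python3 m4.py
```

```text
foot top z 0.17380061839917585 slopes [ 0.00552494 -0.00034285] 9026
front edge yaw 0.024077969 at y=.28 x 0.47930628 mid x? 0.5063063
165 [[0.4916, 0.1619], [0.4848, 0.4022]] mid [0.4882 0.2821]
  gaps y []
180 [[0.5044, 0.163], [0.4975, 0.4027]] mid [0.501  0.2828]
  gaps y [[0.1962, 0.2227], [0.2335, 0.3314], [0.3621, 0.3919]]
195 [[0.5176, 0.1624], [0.5107, 0.4032]] mid [0.5141 0.2828]
  gaps y [[0.1961, 0.3451], [0.3628, 0.3923]]
205 [[0.5266, 0.1631], [0.5197, 0.403]] mid [0.5231 0.283 ]
  gaps y [[0.215, 0.3511]]
```

{"api": "send_rows", "payload": {"increments": [0.1,-0.7,0,0,1.5,0.1,-1,0,0,1.5,0,-0.5,0,0,1.5,0,0,1,0,1.5,0,0,2,0,1.5,0,0,2,0,1.5,0,0,2,0,1.5,0,0,1,0,1.5,0,0,0.5,0,1.5,0,0,0,0,1.5,0,0,0,0,1.5,0,0,0,0,1.5]}}

```text
time_s: 8.83
position: [0.5034, 0.2599, 0.1927]
tcp_rot: [3.141, 0.002, -3.113]
force: [-0.4, -0.4, -5.2]
width: 0.0241
gripper_force: 59.6
```

```bash
python3 w.py w3
```

```text
8.8333 [0.50338432 0.25988083 0.19272006] [ 3.14065319e+00  1.96306927e-03 -3.11294616e+00] [ 0.46  0.35  1.77  0.    1.01 -1.14]
```

View pics/w3.png

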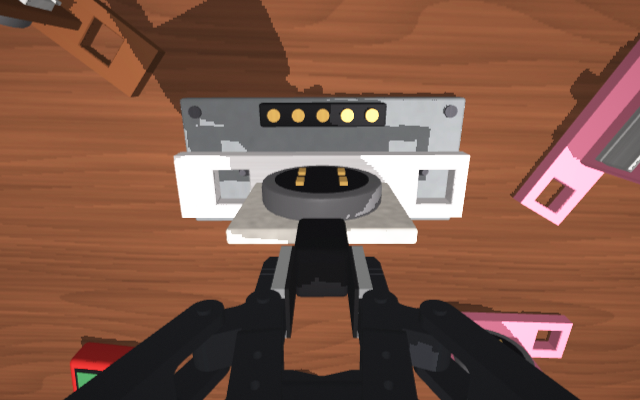

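The foot is level and centred over the slab: the foot spans columns 175-469 and the slab 182-465. The pins show inside the holes at (235,173) and (420,172). Lowering it gently.

{"api": "send_rows", "payload": {"increments": [0,0,1,0,1.5,0,0,1,0,1.5,0,0,1,0,1.5,0,0,0.6,0,1.5,0,0,0.4,0,1.5,0,0,0,0,1.5,0,0,0,0,1.5]}}

```text
time_s: 9.47
position: [0.5024, 0.2594, 0.1512]
tcp_rot: [-3.141, -0.001, -3.113]
force: [-0.1, -0.3, -5.0]
width: 0.0242
gripper_force: 59.6
```

{"api": "send_rows", "payload": {"increments": [0,0,0.3,0,1.5,0,0,0.3,0,1.5,0,0,0.2,0,1.5,0,0,0.2,0,1.5,0,0,0.1,0,1.5,0,0,0,0,1.5,0,0,0,0,1.5]}}

```text
time_s: 10.05
position: [0.5025, 0.2595, 0.1406]
tcp_rot: [-3.142, -0.0, -3.113]
force: [0.3, 0.2, -4.7]
width: 0.0243
gripper_force: 59.6
```

{"api": "send_rows", "payload": {"increments": [0,0,0.1,0,1.5,0,0,0.1,0,1.5,0,0,0.1,0,1.5,0,0,0,0,1.5,0,0,0,0,1.5]}}

```text
time_s: 10.47
position: [0.5025, 0.2595, 0.1375]
tcp_rot: [-3.142, -0.0, -3.113]
force: [0.3, 0.3, -4.7]
width: 0.0239
gripper_force: 59.6
```

{"api": "send_rows", "payload": {"increments": [0,0,0.05,0,1.5,0,0,0.05,0,1.5,0,0,0,0,1.5,0,0,0,0,1.5]}}

```text
time_s: 10.8
position: [0.5028, 0.2595, 0.1373]
tcp_rot: [3.141, 0.001, -3.113]
force: [-1.6, -1.5, 5.8]
width: 0.024
gripper_force: 60.8
```

The contact force appears at z 0.1373, the same height as when the plate stood on its pins, so it is home. Releasing and rising.

{"api": "send_rows", "payload": {"increments": [0,0,0,0,3.5,0,0,0,0,5,0,0,0,0,8.5,0,0,0,0,8.5,0,0,0,0,8.5,0,0,0,0,8.5,0,0,0,0,8.5]}}

```text
time_s: 11.38
position: [0.5026, 0.2595, 0.1366]
tcp_rot: [3.142, 0.0, -3.113]
force: [0.7, 0.2, -0.4]
width: 0.085
gripper_force: 0.0
```

{"api": "send_rows", "payload": {"increments": [0,0,-1,0,8.5,0,0,-2,0,8.5,0,0,-3,0,8.5,0,0,-3,0,8.5,0,0,-3,0,8.5,0,0,-2,0,8.5,0,0,-1,0,8.5,0,0,0,0,8.5,0,0,0,0,8.5]}}

```text
time_s: 12.13
position: [0.5023, 0.2593, 0.2865]
tcp_rot: [3.141, 0.0, -3.113]
force: [0.2, -0.6, -0.9]
width: 0.0848
gripper_force: 0.0
```

```bash
python3 w.py w4; python3 - <<'E'
from h import *
m,p,d=cam('scene');X=pts(m,d);save('s4',cv2.resize(p[100:300,270:530],None,fx=3,fy=3))
z=np.load('w4.npz');p,X=z['p'],z['X'];Z=X[...,2]
near=(abs(X[...,0]-.504)<.08)&(abs(X[...,1]-.26)<.15)
q=X[near&(Z>.03)&(Z<.045)&(p.min(-1)>150)];print('foot z',np.median(q[:,2]),np.percentile(q[:,1],[0.5,99.5]))
A=np.c_[q[:,:2]-q[:,:2].mean(0),np.ones(len(q))];print('slopes',np.linalg.lstsq(A,q[:,2],rcond=None)[0])
b=X[near&(Z>.164)&(Z<.176)&(p.max(-1)<110)];print('block',np.median(b,0),(b.max(0)+b.min(0))/2)
E
```

```text
12.1333 [0.50231364 0.25934224 0.28647728] [ 3.14149677e+00  2.30183473e-04 -3.11291995e+00] [ 0.46  0.25  1.69 -0.    1.21 -1.14]
foot z 0.03557286822650463 [0.14137585 0.38003389]
slopes [-0.01589964 -0.00084843  0.0356157 ]
block [0.50475394 0.26072412 0.16929106] [0.5056649  0.2605645  0.16777195]
```

View pics/s4.png

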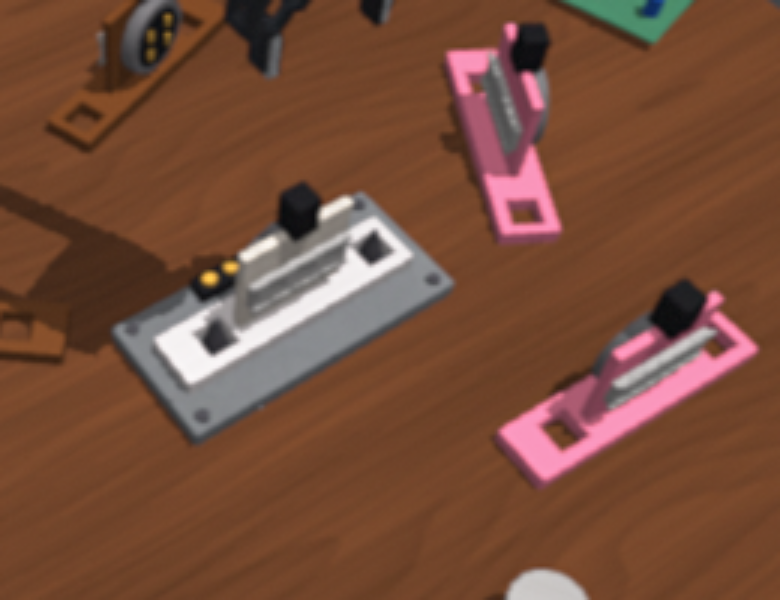

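View pics/w4.png

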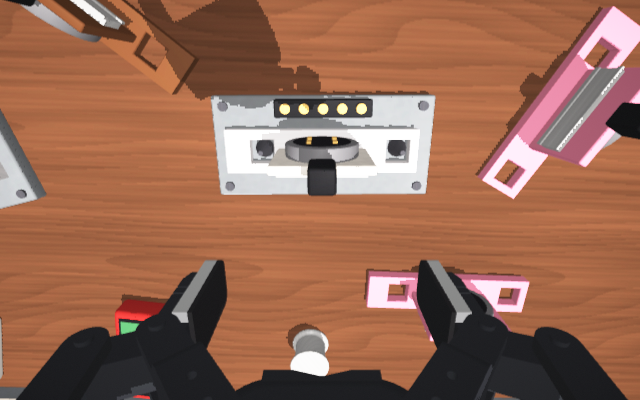

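The plate sits flat and centred. The foot top is at z 0.0356 and the block at (0.505, 0.261). The socket at (322,146) faces the terminals at (323,108), and both pins stand in their holes at (264,148) and (397,148).

```bash
python3 -c "
from h import *
print(workorder.sign_off())"
```

```text
the job is handed in; nothing more can be done
None
```

The meter plate is turned round with its socket facing the terminals, it sits fully home on both pins with the gripper clear, I left the spare plate alone, and the job was handed in at about 12 s; no verdict was shown.

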